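# Sort the garage oddments and stack the bins

## Robot

A 6-joint arm with a two-finger parallel gripper is mounted at the origin on the work surface. World frame = base frame: x ahead of the robot, y to its left, z up, the work surface at z = 0. Lengths are in m, angles in rad, forces in N, time in s.
With the tool pointing down it reaches from about 0.275 to 1 m from the base axis. Payload 8.4 kg.
Tool frame: the origin (TCP) lies on the centre line of the jaws, within the pads' length; the fingertips stand 17 mm ahead of it and the grasp point (between the pads) lies 2 mm behind it (tip_reach is the distance from the TCP to the fingertips, in m); z points along the fingers, y is the line along which they close (so a half turn about z gives the same grasp; the last joint's range is limited). The gripper opens to 85 mm and grips with 20 to 120 N. Pads are 22 mm wide; open, the fingers measure 114 mm over their backs; the gripper's body (76 mm by 85 mm) begins 54 mm behind the grasp point. The pads swing forward as they close: fully open they stand 13 mm farther back than shut.
Start: joints at [-1.274, 0.353, 1.633, -0, 1.155, -0.002], TCP at [0.184, -0.597, 0.211] pointing down, gripper open.
Joint ranges: [-2.63, 2.63], [-0.92, 2.1], [0.06, 2.66], [-1.3, 4.44], [0, 2.69], [-3.02, 3.02]. Speed limits (rad/s): [2.22, 2.22, 2.79, 3.14, 3.14, 3.14].

## Interface

Orientations are given as a unit quaternion [x, y, z, w].
In Python, from bench import read_state, snapshot, camera_info, close_job, tip_reach gives the robot as it stands.
- The arm moves only by the tool carry_out, never from a script. Its argument "targets" is a list that holds one entry, the list of rows, each a list of 5 numbers: the closure in counts, from 0 (fully open) to 255 (shut), then the shift along the tool's x, y, z in mm, then the turn about the tool's z in degrees. In form: [[[jaw, x, y, z, yaw], ...]]. A call has 1 to 12 rows; each row is the pose to reach, as a shift and turn from the pose commanded when the call began, along the tool's axes at that moment; what a row does not reach only later rows make up. A row lasts 1/12 s, in which the tool goes at most 41.7 mm and 7.16 degrees, less where a joint would pass 70% of its speed; a pose out of reach is approached as far as the arm can. A call with a gripper value outside its range is refused whole. The fingers move at their own pace and stop on an object; "squeeze" is the grip in N (left out, the last holds). Time passes only in rows, so rows that repeat a pose let the fingers close. It gives the time, the measured TCP pose, the force, the opening and the grip force at its end, in the units of the state.
- read_state(): the state, without advancing time (a new reading comes with each control period).
- snapshot(name): name is "side" or "top"; returns the picture (480x640x3 uint8, red, green, blue); there is no depth.
- camera_info(name): a dict with "vfov" (degrees; the focal length in pixels is half the picture's height over the tangent of half this angle, whatever the lens; pixels are square), "cx", "cy" (the principal point, pixels), "k1" (the pictures are not rectified: a ray, as slopes to the right and down, at radius r is drawn at 1 + k1 r^2 times it, then the intrinsics apply), "view" (4x4, takes a point from world to camera coordinates). Camera axes: x right, y down, z forward; pixel columns grow to the right and rows downward; lengths in m; the calibration is good to about 2 mm. A picture is of the moment at which its call begins. camera_info takes no time and is no camera call.
- close_job(): hands the job in; it is judged then, once.
The state is a dict: "clock": time; "joint_positions": joint angles; "dq": joint speeds; "joint_efforts": joint torques, N m; "tool_pos": TCP position; "eef_rot": TCP orientation; "wrist_force": force on the tool from outside, world axes, zero at the start; "wrist_torque": the same for the moment, N m; "width": finger opening in m; "grasp_force": force on a finger pad.
Only numpy, scipy, OpenCV 4.12 (cv2) and the standard library are available. Lean on these libraries where they do the work, as an engineer would, in place of code of your own. Each camera call takes 0.05 s, during which the arm holds its last target. There are 200 camera calls.

## Task

Sort the handful on the table: both black cable connectors go into the bottom of the grey bin without a grip, both steel sockets into the round steel dish. When all four are sorted, put the other grey bin (the one with the grip along its middle) level on top of the first, turned half a turn so that it rests on the ledges instead of nesting down on the connectors. Leave the mug, the spray can and the pocket knife where they are.

Things in the scene. Friction and masses are not known exactly. Their poses are not given: they have to be found in the camera images.
- lower_bin: Grey open bin, no grip, fixed. Foot 176 x 116 mm, rim 204 x 144 mm (x by y), 60 high, walls and floor 4. Origin: centre of underside, x along it. +x end has ONE recess, in the middle; -x end has TWO, at the corners. Each recess ends inside in a flat ledge 44 mm above the underside, from the end wall in to |x| = 74 mm. Clear inner floor: |x| < 62, |y| < 52 mm.
- grip_bin: Same shape, origin and axes as lower_bin, but loose, 0.28 kg, with a grip: upright plate along its length at y = 0, 12 mm thick (y), raised part 64 mm long (x, centred), top 78 mm above the underside. Starts pointing like lower_bin within 0.5 rad. Turned half a turn (+x end over lower_bin's -x end) and centred, it rests on the ledges, origin 44 mm above lower_bin's, with 6 mm play.
- dish: Round steel parts dish, fixed to the table: 140 mm across the rim, 25 mm high, inner floor 4 mm above its underside and about 105 mm across, flaring sides. Origin: centre of the underside.
- connector_a: Inline cable connector (loose, 45 g): black plastic, lying along its x axis, 70 mm long; middle 36 mm is a block 18 mm wide and 18 mm high, both ends are round, 15 mm thick. Origin: centre of the underside, so its middle is 9 mm above it. The two connectors are alike.
- connector_b: Inline cable connector (loose, 45 g): black plastic, lying along its x axis, 70 mm long; middle 36 mm is a block 18 mm wide and 18 mm high, both ends are round, 15 mm thick. Origin: centre of the underside, so its middle is 9 mm above it. The two connectors are alike.
- socket_a: Steel hex socket (loose, 100 g): upright round barrel 26 mm in diameter, 38 mm high, dark hexagonal hole on top. Origin: centre of the underside, z up. The two sockets are alike.
- socket_b: Steel hex socket (loose, 100 g): upright round barrel 26 mm in diameter, 38 mm high, dark hexagonal hole on top. Origin: centre of the underside, z up. The two sockets are alike.
- mug: Steel mug, 84 mm across, 95 mm high, a bystander standing beyond the work. Origin: centre of the underside.
- spray_can: Aluminium can, 54 mm across, 130 mm high, a bystander standing beyond the work. Origin: centre of the underside.
- knife: Folded pocket knife lying flat, 95 x 20 x 12 mm, a bystander beyond the work. Origin: centre of the underside, x along it.
Mind the look-alikes: they are no part of the job. Leave any brown look-alike of the socket_b alone. What is shaped like the connector_b but blue is not meant.

How it is judged:
By the outcome, as a careful person would: the job done as asked, in the order asked, and still so for the second after the job is handed in, with the robot touching nothing.
It also fails if it takes over 125 s, if anything falls off the work surface, if the arm or the gripper's body presses on something with over 40 N, if the wrist force passes 120 N, or if a joint passes its speed limit or range.

## Working session

There is one attempt and no reset: what is moved stays moved. The work goes in short steps, Python scripts to look and compute and a tool call to move; the robot and the scene stay as the last step left them, time stands still between calls to the robot, and variables do not carry over. Pictures are saved under pics/ and viewed, at most 14 in all, crops included, and the job is handed in when it is done.

Besides the shell and the picture viewer there is one more tool, called after "Call:" as a command line: name --argument value ..., lists and objects as JSON in quotes. carry_out: Moves the arm, as the interface text tells. Its arguments: {"type":"object","properties":{"targets":{"type":"array"},"squeeze":{"type":"number"}},"required":["targets"]}

```bash
ls; mkdir -p pics
python3 - <<'E'
from bench import *
import cv2
for n in("top","side"):
    cv2.imwrite(f"pics/{n}0.png",snapshot(n)[...,::-1]); c=camera_info(n); print(c)
print(read_state(),tip_reach)
E
```

```text
pics
{'vfov': 57.44139076771999, 'cx': 319.56613355093856, 'cy': 248.78242876637992, 'k1': -0.0740424959847246, 'view': array([[-0.00399426, -0.99948977, -0.03168984,  0.00641324],
       [-0.99504345,  0.00712128, -0.0991858 ,  0.59071124],
       [ 0.09936087,  0.0311366 , -0.99456419,  0.68875598],
       [ 0.        ,  0.        ,  0.        ,  1.        ]])}
{'vfov': 50.64879473987236, 'cx': 316.1314627579802, 'cy': 237.03072727291803, 'k1': -0.08973583076243889, 'view': array([[-0.93525413, -0.35367539, -0.01460948,  0.53492638],
       [-0.25748122,  0.70804171, -0.65755636,  0.1607533 ],
       [ 0.24290563, -0.61122063, -0.7532637 ,  0.80709653],
       [ 0.        ,  0.        ,  0.        ,  1.        ]])}
{'clock': 0.1, 'joint_positions': array([-1.27442302e+00,  3.53589477e-01,  1.63407338e+00, -1.73815009e-05,
        1.15519021e+00, -2.42975601e-03]), 'dq': array([ 2.88251777e-04,  5.93123321e-05, -2.09060123e-03,  7.55847257e-04,
        1.02974268e-03, -6.32527681e-04]), 'joint_efforts': array([ 1.04387720e-03, -6.06355476e+01, -3.42818534e+01,  6.44469651e-05,
        3.79991528e-03,  1.09301858e-06]), 'tool_pos': array([ 0.18382825, -0.59687499,  0.21062433]), 'eef_rot': array([ 9.88859615e-01,  1.48849804e-01, -1.00152560e-04, -6.22248715e-04]), 'wrist_force': array([ 0.35974912, -0.51384209,  0.05609679]), 'wrist_torque': array([-0.0225367 ,  0.02643389,  0.02749312]), 'grasp_force': 0.0, 'width': 0.08549131152630843} 0.017
```

View pics/top0.png

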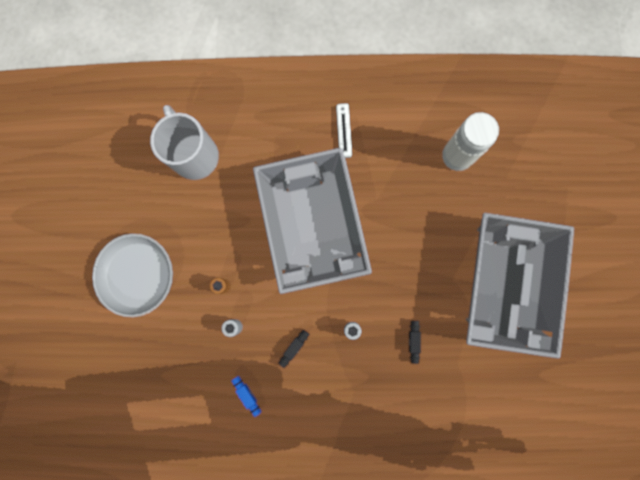

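View pics/side0.png

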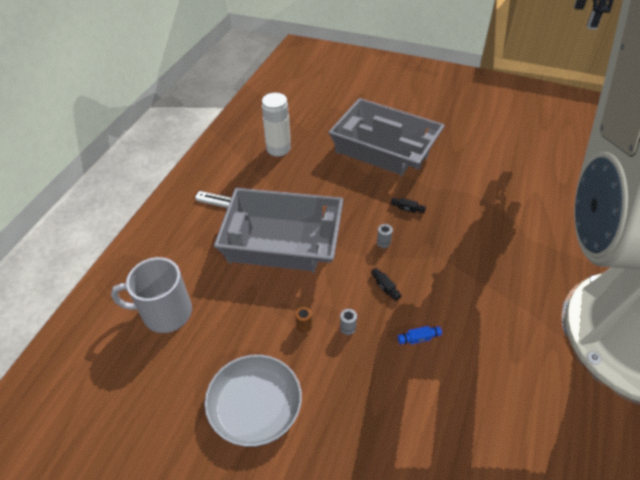

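Candidates in the top picture: the sockets are steel at (231,328) and (353,331), and brown at (218,286). The connectors are black at (293,348) and (414,342), and blue at (246,396). The steel and black ones fit the description; the brown one and the blue one are look-alikes. I'll confirm this in one enlarged crop.

```bash
cat > h.py <<'E'
import numpy as np, cv2
from bench import *
from scipy.spatial.transform import Rotation as R
def K(n):
    c=camera_info(n); f=240/np.tan(np.radians(c['vfov']/2)); return c,f
def proj(n,P):
    c,f=K(n); P=np.atleast_2d(P); q=P@c['view'][:3,:3].T+c['view'][:3,3]; s=q[:,:2]/q[:,2:]
    s=s*(1+c['k1']*(s**2).sum(1,keepdims=True)); return s*f+[c['cx'],c['cy']]
def unproj(n,uv,z):
    c,f=K(n); d=(np.atleast_2d(uv)-[c['cx'],c['cy']])/f; s=d.copy()
    for _ in range(20): s=d/(1+c['k1']*(s**2).sum(1,keepdims=True))
    Rm,t=c['view'][:3,:3],c['view'][:3,3]; o=-Rm.T@t; r=np.c_[s,np.ones(len(s))]@Rm
    return (o+r*((z-o[2])/r[:,2])[:,None])
def blobs(img,mask,lo=30):
    n,l,st,ce=cv2.connectedComponentsWithStats(mask.astype('uint8'))
    for i in range(1,n):
        if st[i,4]>=lo:
            p=np.argwhere(l==i)[:,::-1]; yield ce[i],st[i,4],p
def save(n,name,box,s):
    x0,y0,x1,y1=box; im=snapshot(n)[y0:y1,x0:x1,::-1]
    cv2.imwrite(f'pics/{name}.png',cv2.resize(im,None,fx=s,fy=s,interpolation=cv2.INTER_CUBIC))
def shift(xyz,yaw=None):
    """tool-frame shift (mm) to a world TCP point; yaw = wanted world direction of closing line (deg)"""
    s=read_state(); M=R.from_quat(s['eef_rot']).as_matrix(); d=M.T@(np.array(xyz)-s['tool_pos'])*1000
    out=d.round(1)
    if yaw is not None:
        y=np.degrees(np.arctan2(M[1,1],M[0,1])); t=-(yaw-y); t=(t+90)%180-90; return out,round(t,1)
    return out
E
python3 - <<'E'
from h import *
save('top','crop1',(205,140,585,420),2.1)
im=snapshot('top').astype(int); mx=im.max(2); sat=mx-im.min(2)
print('dark')
for c,a,p in blobs(im,(mx<50)&(sat<22),25):
    if a>1000: continue
    w=unproj('top',p,.009); m=w.mean(0); u,s,v=np.linalg.svd((w-m)[:,:2],full_matrices=False)
    e=(w-m)[:,:2]@v.T
    print(c.round(1),a,m.round(4),np.degrees(np.arctan2(v[0,1],v[0,0])).round(1),np.ptp(e,axis=0).round(3), ((e.max(0)+e.min(0))/2).round(4))
for n in('top','side'):print(n,[proj(n,[[*unproj('top',q,.038)[0]]]).round(1).tolist() for q in((231,328),(353,331))],unproj('top',[(231,328),(353,331)],.038).round(4).tolist())
E
```

```text
dark
[411.4 329.2] 46 [ 0.4579 -0.1478  0.009 ] 168.4 [0.028 0.008] [0.002  0.0009]
[412.1 357.3] 25 [ 0.412  -0.1481  0.009 ] 175.8 [0.013 0.004] [-0.0004  0.0001]
top [[[231.0, 328.0]], [[353.0, 331.0]]] [[0.4627, 0.1461, 0.038], [0.458, -0.0499, 0.038]]
side [[[347.7, 312.8]], [[384.2, 227.4]]] [[0.4627, 0.1461, 0.038], [0.458, -0.0499, 0.038]]
```

View pics/crop1.png

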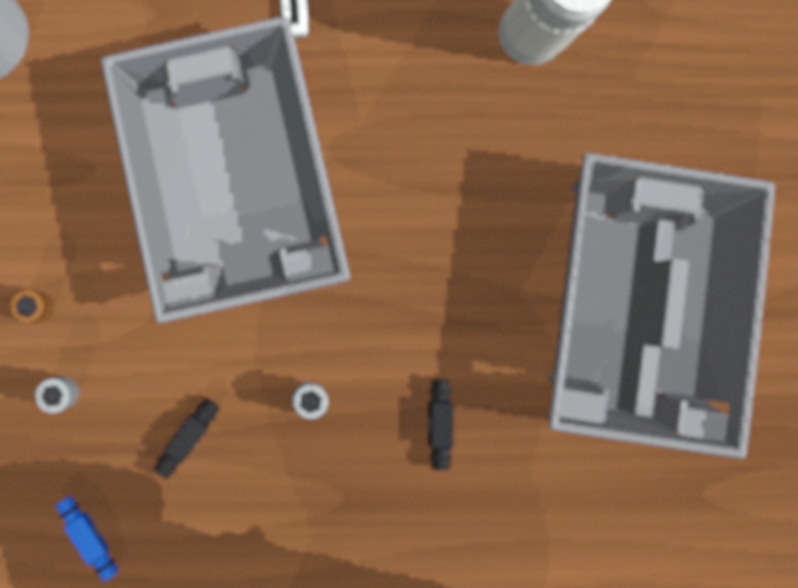

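The crop confirms it. Steel sockets are at crop (52,395) and (311,401), black connectors at (187,438) and (440,425); brown (27,306) and blue (87,538) stay untouched. The lower bin is on the left and the grip bin on the right.

Run:
```python
from h import *
from scipy.optimize import least_squares
def px(l): return (np.array(l,float)+.5)/2.1-.5+[205,140]
lo=px([(104,60),(285,20),(348,279),(159,320)]); gr=px([(588,155),(773,185),(745,456),(553,428)])
C=np.array([(102,72,60),(102,-72,60),(-102,-72,60),(-102,72,60)])/1e3
def fit(uv,C,x0):
    def T(x): c,s=np.cos(x[2]),np.sin(x[2]); return C@np.array([[c,s,0],[-s,c,0],[0,0,1]])+[x[0],x[1],0]
    r=least_squares(lambda x:(proj('top',T(x))-uv).ravel(),x0); return r.x,r.fun.round(1),T(r.x)
for n,u in(('lower',lo),('grip',gr)):
    x,f,P=fit(u,C,[.6,0,0]); print(n,x.round(4),f,'side',proj('side',P).round(0).tolist())
CC=np.array([(35,0,9),(-35,0,9)])/1e3
for n,u in(('ca',px([(215,402),(158,474)])),('cb',px([(441,381),(440,468)]))):
    x,f,P=fit(u,CC,[.45,0,0]); print(n,x.round(4),np.degrees(x[2]).round(1),f,'side',proj('side',P).round(0).tolist())
for n,u in(('sa',px([(52,395)])),('sb',px([(311,401)]))):
    w=unproj('top',u,.038);print(n,w.round(4),'side',proj('side',w).round(0))
im=snapshot('top').astype(int);sat=im.max(2)-im.min(2)
m=(sat<35)&(im.max(2)>90); m[:,:70]=0;m[:, 200:]=0; m[:225]=0;m[330:]=0
for c,a,p in blobs(im,m,500):
    h=cv2.convexHull(p.astype('int32'))[:,0]; w=unproj('top',h,.025)
    r=least_squares(lambda x:np.hypot(w[:,0]-x[0],w[:,1]-x[1])-x[2],[.5,.3,.07]); print('dish',c,a,r.x.round(4),abs(r.fun).max().round(4))
```

```text
lower [0.6344 0.0154 0.2156] [-0.3  0.2  0.6 -0.6 -0.1 -0.2 -0.2  0.5] side [[214.0, 244.0], [235.0, 187.0], [341.0, 197.0], [332.0, 257.0]]
grip [ 0.5291 -0.3137 -0.1607] [-0.2  0.3  0.2  0.  -0.2 -0.   0.3 -0.3] side [[328.0, 130.0], [359.0, 97.0], [443.0, 123.0], [418.0, 161.0]]
ca [ 0.4271  0.0476 -0.6747] -38.7 [-0.4  0.5  0.4 -0.5] side [[373.0, 269.0], [397.0, 297.0]]
cb [ 0.4372 -0.1525 -0.0304] -1.7 [ 0.  -0.7 -0.   0.7] side [[390.0, 199.0], [424.0, 208.0]]
sa [[0.463  0.1485 0.038 ]] side [[347. 314.]]
sb [[ 0.4585 -0.0496  0.038 ]] side [[384. 227.]]
dish [131.85520618 274.86123141] 5311 [0.5499 0.3212 0.0708] 0.0011
```

Run:
```python
from h import *
im=snapshot('side')[...,::-1].copy()
for x,y,a in((.6344,.0154,.2156),(.5291,-.3137,-.1607)):
    for hx,hy,z in((.102,.072,.06),(.088,.058,0)):
        Rm=R.from_euler('z',a).as_matrix(); P=np.array([(hx,hy,z),(hx,-hy,z),(-hx,-hy,z),(-hx,hy,z)])@Rm.T+[x,y,0]
        cv2.polylines(im,[proj('side',P).round().astype('int32')],True,(0,255,255),1)
cv2.imwrite('pics/ov.png',cv2.resize(im[80:290,190:460],None,fx=2.8,fy=2.8,interpolation=cv2.INTER_CUBIC))
print(shift((.4585,-.0496,.12),90),read_state()['tool_pos'])
```

```text
(array([ 423.6, -442.4,   91.3]), np.float64(17.1)) [ 0.18393141 -0.59714533  0.21104848]
```

View pics/ov.png

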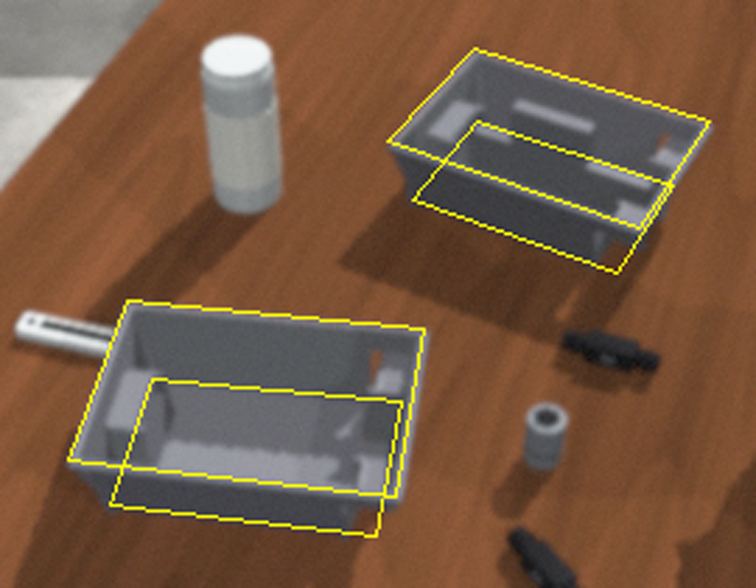

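The overlay matches both bins in the side view (lower bin at crop (250,400), grip bin at (550,140)), so those poses hold. Next, the first socket.

Call:
carry_out --targets '[[[60,300,-313,30,-80],[60,300,-313,30,-80],[60,300,-313,30,-80],[60,300,-313,30,-80],[60,300,-313,30,-80],[60,300,-313,30,-80],[60,300,-313,30,-80],[60,300,-313,30,-80],[60,300,-313,30,-80],[60,300,-313,30,-80],[60,300,-313,30,-80],[60,300,-313,30,-80]]]' --squeeze 40

```text
clock: 1.3
tool_pos: [0.3796, -0.2068, 0.1812]
eef_rot: [0.658, 0.753, 0.0, -0.0]
wrist_force: [-0.6, 1.1, 0.1]
width: 0.0656
grasp_force: 0.0
```

```bash
python3 -c "
from h import *
print(shift((.4585,-.0496,.12),90),read_state()['joint_positions'],read_state()['width'])"
```

```text
(array([145.1,  99.3,  61.3]), np.float64(-82.3)) [-5.03004886e-01  8.45175726e-02  2.05687356e+00  1.07982531e-03
  1.00052530e+00 -6.38467159e-01] 0.06557151281943771
```

Call:
carry_out --targets '[[[60,145,99,61,-82],[60,145,99,61,-82],[60,145,99,61,-82],[60,145,99,61,-82],[60,145,99,61,-82],[60,145,99,61,-82],[60,145,99,61,-82],[60,145,99,61,-82],[60,145,99,61,-82],[60,145,99,61,-82],[60,145,99,61,-82],[60,145,99,61,-82]]]'

```text
clock: 2.3
tool_pos: [0.4589, -0.0544, 0.1204]
eef_rot: [0.005, 1.0, -0.0, 0.0]
wrist_force: [0.7, 0.2, 0.1]
width: 0.0653
grasp_force: 0.0
```

```bash
python3 -c "
from h import *
print(shift((.4585,-.0496,.027),90),read_state()['tool_pos'])"
```

```text
(array([ 0.5,  4.8, 93.4]), np.float64(-0.6)) [ 0.45893728 -0.05438844  0.12036395]
```

Call:
carry_out --targets '[[[60,0,0,40,0],[60,0,0,75,0],[60,0,0,93,0],[60,0,0,93,0],[255,0,0,93,0],[255,0,0,93,0],[255,0,0,93,0],[255,0,0,93,0],[255,0,0,93,0],[255,0,0,93,0]]]' --squeeze 40

```text
clock: 3.13
tool_pos: [0.4593, -0.0538, 0.028]
eef_rot: [0.008, 1.0, -0.0, 0.001]
wrist_force: [0.6, 0.0, -0.0]
width: -0.0
grasp_force: 0.0
```

```bash
python3 -c "
from h import *
s=read_state();print(s['tool_pos'],s['width'],s['grasp_force']); print(shift((.528,.3212,.12),90))"
```

```text
[ 0.45934141 -0.05377374  0.02802435] -3.4579166562177457e-07 0.0
(array([-63. , 376. , -91.9]), np.float64(-0.9))
```

```bash
python3 -c "
from h import *
save('side','s1',(300,130,480,330),3);print(proj('side',[[.4593,-.0538,.028],[.4585,-.0496,.038]]))"
```

```text
[[383.60193919 229.40548366]
 [383.86901019 227.45176977]]
```

View pics/s1.png

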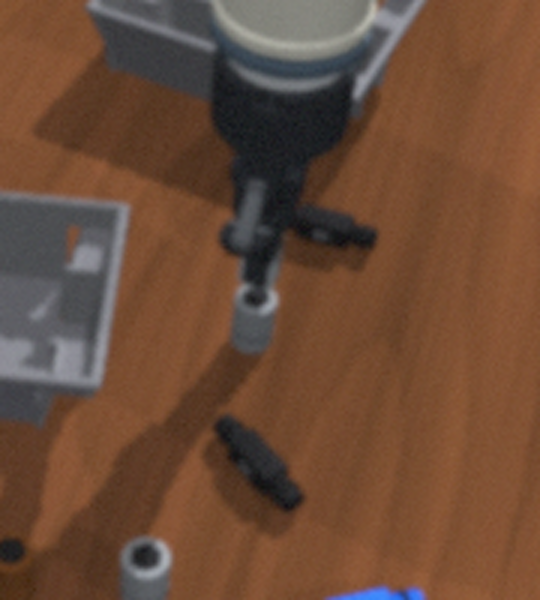

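```bash
python3 -c "
from h import *
s=read_state();print(s['tool_pos'],s['wrist_force'],s['width'],s['joint_positions'])
print(proj('side',[[.184,-.597,.211],[.184,-.597,.194],[.459,-.0538,.011],[.459,-.0538,.04],[.459,-.0538,.1]]), proj('top',[[.459,-.0538,.04]]))
save('top','t1',(250,230,450,430),3)"
```

```text
[ 0.45924707 -0.05373644  0.02787168] [ 0.03515723  1.26750137 -0.39034719] 6.991561704151449e-05 [-1.19721927e-01  3.82530402e-01  2.11527315e+00 -5.04807115e-06
  6.42632226e-01 -1.67524607e+00]
[[578.30076191  31.26866546]
 [575.75287894  38.43823489]
 [382.97836029 235.55092453]
 [384.32266669 225.03678438]
 [387.29553797 201.63750107]] [[355.53847121 330.4731444 ]]
```

View pics/t1.png

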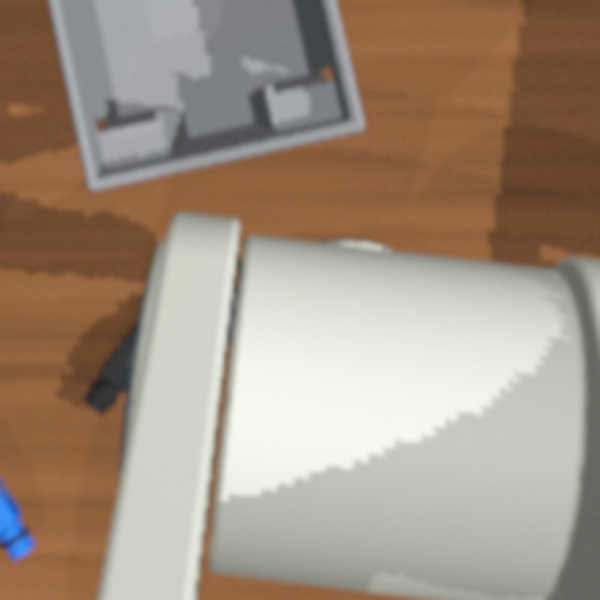

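Call:
carry_out --targets '[[[255,0,0,-40,0],[255,0,0,-80,0],[255,0,0,-100,0],[255,0,0,-100,0],[255,0,0,-100,0],[255,0,0,-100,0]]]'

```text
clock: 3.73
tool_pos: [0.4583, -0.0536, 0.1268]
eef_rot: [0.008, 1.0, 0.0, -0.0]
wrist_force: [-0.4, 0.1, -0.2]
width: -0.0001
grasp_force: 0.0
```

```bash
python3 -c "
from h import *
save('side','s2',(330,80,480,280),3)
p=read_state()['tool_pos'];print(p,proj('side',[p,p-[0,0,.017],p+[0,0,.056],[0,0,0],[.1,0,0]]))"
```

```text
[ 0.45791185 -0.05360045  0.12635666] [[389.28047382 190.82213644]
 [388.36582547 198.0019958 ]
 [392.47069107 165.62362787]
 [637.82276882 333.70373143]
 [577.94794326 317.10889684]]
```

View pics/s2.png

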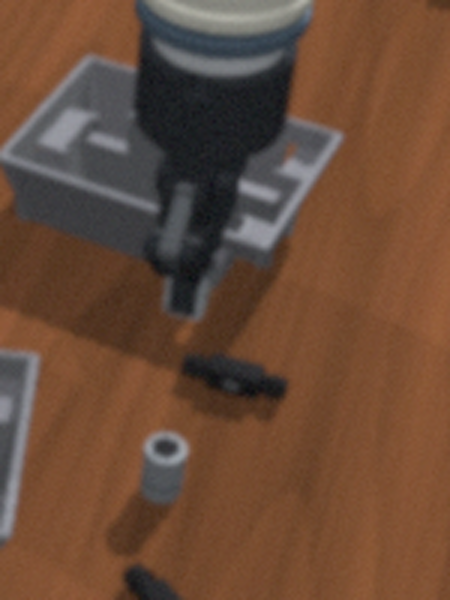

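The closed fingertips show at crop (185,318), which is about 12 px higher than the reported TCP predicts. The tool seems to sit roughly 28 mm higher than reported, so the jaws closed just above the socket, which is untouched at (165,447). I'll go lower in a way that is safe whichever reading is right.

Call:
carry_out --targets '[[[60,0,4,0,0],[60,0,4,0,0],[60,0,4,0,0],[60,0,4,40,0],[60,0,4,80,0],[60,0,4,100,0],[60,0,4,107,0],[60,0,4,107,0],[60,0,4,107,0]]]'

```text
clock: 4.53
tool_pos: [0.4592, -0.0497, 0.0206]
eef_rot: [0.008, 1.0, 0.0, -0.0]
wrist_force: [-0.2, 0.6, -0.0]
width: 0.0652
grasp_force: 0.0
```

```bash
python3 -c "
from h import *
save('side','s3',(330,150,450,270),5)
p=read_state()['tool_pos'];print(p,read_state()['wrist_force'])"
```

```text
[ 0.45985045 -0.04980199  0.02125741] [0.52229743 0.07754352 0.1672656 ]
```

View pics/s3.png

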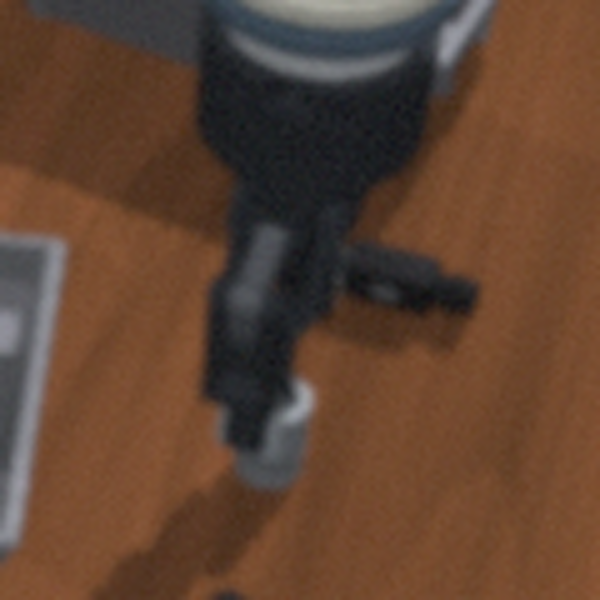

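```bash
python3 -c "
from h import *
for y in(-.017,-.005):
  print(y,proj('side',[[.459,y,z] for z in(0.004,.02,.03,.04,.05)]).round(1).tolist())"
```

```text
-0.017 [[377.2, 252.3], [377.8, 246.7], [378.3, 243.1], [378.7, 239.4], [379.2, 235.7]]
-0.005 [[375.3, 257.1], [376.0, 251.5], [376.4, 247.9], [376.8, 244.3], [377.3, 240.6]]
```

The open near fingertip is at full-picture (378,239), which puts it at z of about 40 mm. That confirms the offset: the real fingers are about 28 mm higher than reported. I'll lower another 22 mm and close.

Call:
carry_out --targets '[[[60,0,0,10,0],[60,0,0,22,0],[60,0,0,22,0],[255,0,0,22,0],[255,0,0,22,0],[255,0,0,22,0],[255,0,0,22,0],[255,0,0,22,0],[255,0,0,22,0]]]' --squeeze 40

```text
clock: 5.33
tool_pos: [0.4595, -0.0498, -0.0009]
eef_rot: [0.008, 1.0, -0.0, 0.001]
wrist_force: [-1.3, 0.6, 5.5]
width: 0.0243
grasp_force: 38.9
```

Call:
carry_out --targets '[[[255,0,0,-40,0],[255,0,0,-80,0],[255,0,0,-80,0],[255,-22,120,-80,0],[255,-30,160,-80,0],[255,-40,240,-80,0],[255,-50,280,-80,0],[255,-60,330,-80,0],[255,-63,372,-80,0],[255,-63,372,-80,0],[255,-63,372,-80,0],[255,-63,372,-80,0]]]'

```text
clock: 6.33
tool_pos: [0.527, 0.3212, 0.0785]
eef_rot: [0.008, 1.0, 0.0, 0.0]
wrist_force: [1.6, 0.1, -0.5]
width: 0.0243
grasp_force: 39.9
```

```bash
python3 -c "
from h import *
s=read_state();print(s['tool_pos'],s['width'],s['grasp_force'],s['wrist_force'],s['dq'].round(3));print(shift((.528,.3212,.005),90))"
```

```text
[0.52701731 0.32118217 0.07846967] 0.024298717872174067 39.8944616317749 [ 1.58524581  0.11364404 -0.49841571] [ 0.63   0.417 -0.731 -0.004  0.308  0.63 ]
(array([-1. ,  0. , 73.5]), np.float64(-0.9))
```

Call:
carry_out --targets '[[[255,0,0,0,0],[255,0,0,35,0],[255,0,0,65,0],[255,0,0,74,0],[255,0,0,74,0],[255,0,0,74,0],[110,0,0,74,0],[110,0,0,74,0],[110,0,0,74,0],[110,0,0,40,0],[110,0,0,0,0],[110,0,0,0,0]]]'

```text
clock: 7.33
tool_pos: [0.5311, 0.3212, 0.0854]
eef_rot: [0.008, 1.0, 0.003, 0.004]
wrist_force: [1.3, 1.1, 1.1]
width: 0.0487
grasp_force: 0.0
```

```bash
python3 -c "
from h import *
s=read_state();print(s['tool_pos'],s['width'],s['dq'].round(3));print(shift((.463,.1485,.0),90))"
```

```text
[0.5310637  0.3211837  0.08535628] 0.04872183850011125 [ 0.001  0.053  0.037 -0.001 -0.11   0.   ]
(array([  66.1, -174.2,   83.9]), np.float64(-0.9))
```

Call:
carry_out --targets '[[[60,15,-40,0,0],[60,30,-80,0,0],[60,45,-120,0,0],[60,60,-155,0,0],[60,65,-173,0,0],[60,65,-173,0,0],[60,65,-173,0,0],[60,65,-173,0,0]]]'

```text
clock: 8.0
tool_pos: [0.4607, 0.1476, 0.0789]
eef_rot: [0.008, 1.0, 0.0, 0.001]
wrist_force: [-0.2, -0.0, 0.4]
width: 0.0655
grasp_force: 0.0
```

```bash
python3 -c "
from h import *
s=read_state();print(s['tool_pos'],s['width'],s['dq'].round(3));print(shift((.463,.1485,-.001),90))
cv2.imwrite('pics/sd.png',snapshot('side')[...,::-1])"
```

```text
[0.46067992 0.14755471 0.07892142] 0.06553367502318921 [ 0.016  0.014 -0.01  -0.001  0.003 -0.001]
(array([-2.2,  0.9, 79.9]), np.float64(-0.9))
```

Call:
carry_out --targets '[[[60,-2,1,35,0],[60,-2,1,65,0],[60,-2,1,80,0],[60,-2,1,80,0],[60,-2,1,80,0],[255,-2,1,80,0],[255,-2,1,80,0],[255,-2,1,80,0],[255,-2,1,80,0],[255,-2,1,80,0],[255,-2,1,40,0],[255,-2,1,0,0]]]'

```text
clock: 9.05
tool_pos: [0.4595, 0.1473, 0.0777]
eef_rot: [0.008, 1.0, -0.001, -0.003]
wrist_force: [0.7, 1.0, -0.9]
width: 0.0245
grasp_force: 40.1
```

```bash
python3 -c "
from h import *
s=read_state();print(s['tool_pos'],s['width'],s['grasp_force']);print(shift((.572,.3212,.08),90))"
```

```text
[0.45949158 0.14730999 0.07771655] 0.02450006267128985 40.113197565078735
(array([-109.8,  175.6,   -3.1]), np.float64(-0.9))
```

View pics/sd.png

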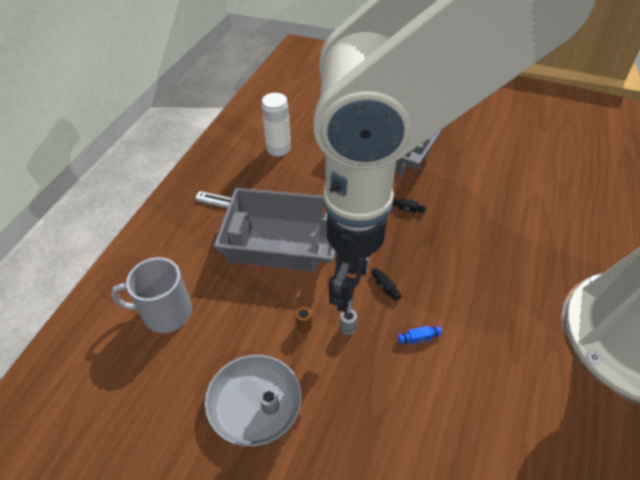

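The dish at (254,400) holds the first socket upright at (269,402). Socket two is gripped.

Call:
carry_out --targets '[[[255,-20,32,0,0],[255,-40,64,0,0],[255,-60,96,0,0],[255,-80,130,0,0],[255,-100,160,0,0],[255,-109,174,0,0],[255,-109,174,0,0],[255,-109,174,0,0],[255,-109,174,0,0]]]'

```text
clock: 9.8
tool_pos: [0.5723, 0.3194, 0.0782]
eef_rot: [0.008, 1.0, -0.0, -0.001]
wrist_force: [-0.4, 0.6, -1.0]
width: 0.0241
grasp_force: 40.1
```

```bash
python3 -c "
from h import *
s=read_state();print(s['tool_pos'],s['width'],s['dq'].round(3));print(shift((.572,.3212,.0045),90))"
```

```text
[0.57226789 0.31938389 0.07817173] 0.024129980273929815 [-0.01  -0.009  0.011  0.001 -0.002  0.   ]
(array([ 0.2,  1.9, 73.7]), np.float64(-0.9))
```

Call:
carry_out --targets '[[[255,0,2,35,0],[255,0,2,65,0],[255,0,2,74,0],[255,0,2,74,0],[255,0,2,74,0],[110,0,2,74,0],[110,0,2,74,0],[110,0,2,74,0],[110,0,2,74,0],[110,0,2,40,0],[110,0,2,0,0],[110,0,2,0,0]]]'

```text
clock: 10.8
tool_pos: [0.5772, 0.3244, 0.0856]
eef_rot: [0.008, 1.0, 0.002, 0.004]
wrist_force: [1.7, 0.5, 0.5]
width: 0.0483
grasp_force: 0.0
```

```bash
python3 -c "
from h import *
s=read_state();print(s['tool_pos'],s['width'],s['dq'].round(3));print(shift((.4271,.0476,.09),51.3))"
```

```text
[0.57716361 0.32444289 0.08555237] 0.04827375087228617 [ 0.001  0.049  0.035 -0.001 -0.104  0.   ]
(array([ 145.8, -279.1,   -7.1]), np.float64(37.8))
```

Call:
carry_out --targets '[[[60,17,-36,0,7],[60,34,-70,0,14],[60,51,-105,0,21],[60,68,-140,0,28],[60,85,-172,0,34],[60,102,-205,0,38],[60,119,-235,0,38],[60,134,-262,0,38],[60,143,-278,0,38],[60,143,-278,0,38],[60,143,-278,0,38],[60,143,-278,0,38]]]'

```text
clock: 11.8
tool_pos: [0.4271, 0.0469, 0.0787]
eef_rot: [0.333, 0.943, 0.0, 0.001]
wrist_force: [0.7, 0.6, 0.0]
width: 0.0651
grasp_force: 0.0
```

```bash
python3 -c "
from h import *
s=read_state();print(s['tool_pos'],s['width'],s['dq'].round(3));print(shift((.4271,.0476,-.019),51.3))"
```

```text
[0.42707166 0.04687466 0.07872576] 0.06513702307219507 [ 0.016  0.009 -0.007  0.001  0.001 -0.001]
(array([ 0.5,  0.5, 97.7]), np.float64(-0.2))
```

Call:
carry_out --targets '[[[60,0,0,35,0],[60,0,0,65,0],[60,0,0,80,0],[60,0,0,85,0],[60,0,0,85,0],[255,0,0,85,0],[255,0,0,85,0],[255,0,0,85,0],[255,0,0,85,0],[255,0,0,85,0]]]'

```text
clock: 12.63
tool_pos: [0.4269, 0.0466, -0.0057]
eef_rot: [0.333, 0.943, 0.0, 0.001]
wrist_force: [-2.0, 0.5, 8.3]
width: 0.0165
grasp_force: 38.9
```

```bash
python3 -c "
from h import *
s=read_state();print(s['tool_pos'],s['width'],s['wrist_force'],s['grasp_force'])
Rm=R.from_euler('z',.2156).as_matrix()
for x in(.028,-.028):
  t=Rm@[x,0,0]+[.6344,.0154,.1];print(t,shift(t,12.35))"
```

```text
[ 0.42691759  0.04664804 -0.00565612] 0.016471704483817906 [-2.01110487  0.48151263  8.33648984] 38.86127293109894
[0.66175175 0.02139014 0.1       ] (array([-198.8,  127.9, -105.2]), np.float64(38.8))
[0.60704825 0.00940986 0.1       ] (array([-163.7,   84.3, -105.3]), np.float64(38.8))
```

Call:
carry_out --targets '[[[255,0,0,-35,0],[255,0,0,-70,0],[255,0,0,-106,0],[255,-30,20,-106,7],[255,-60,40,-106,14],[255,-90,60,-106,21],[255,-120,80,-106,28],[255,-150,98,-106,35],[255,-180,116,-106,39],[255,-199,128,-106,39],[255,-199,128,-106,39],[255,-199,128,-106,39]]]'

```text
clock: 13.63
tool_pos: [0.6617, 0.021, 0.0993]
eef_rot: [0.629, 0.778, 0.0, -0.0]
wrist_force: [-0.7, -0.4, -0.4]
width: 0.0162
grasp_force: 39.5
```

```bash
python3 -c "
from h import *
s=read_state();print(s['tool_pos'],s['width'],s['dq'].round(3))
print(shift((.6618,.0214,0),12.35))"
```

```text
[0.66166062 0.02099724 0.09925341] 0.016214866184314967 [ 0.007 -0.024  0.056 -0.     0.004  0.001]
(array([ 0.4,  0.2, 99.3]), np.float64(-0.2))
```

Call:
carry_out --targets '[[[255,0,0,35,0],[255,0,0,65,0],[255,0,0,90,0],[255,0,0,98,0],[255,0,0,98,0],[255,0,0,98,0],[150,0,0,98,0],[150,0,0,98,0],[150,0,0,98,0],[150,0,0,60,0],[150,0,0,25,0],[150,0,0,0,0]]]'

```text
clock: 14.63
tool_pos: [0.6623, 0.0213, 0.1025]
eef_rot: [0.628, 0.778, 0.001, 0.001]
wrist_force: [1.1, 0.1, -0.2]
width: 0.0355
grasp_force: 0.0
```

```bash
python3 -c "
from h import *
s=read_state();print(s['tool_pos'],s['width'],s['dq'].round(3))
print(shift((.4372,-.1525,.1),88.3))"
```

```text
[0.66226169 0.0212731  0.10254232] 0.03545868340256652 [ 0.001 -0.354 -0.167 -0.     0.502  0.001]
(array([-122.6, -256.5,    1.9]), np.float64(-76.2))
```

Call:
carry_out --targets '[[[60,-12,-26,0,-7],[60,-24,-52,0,-14],[60,-36,-78,0,-21],[60,-48,-104,0,-28],[60,-60,-130,0,-35],[60,-73,-156,0,-42],[60,-86,-182,0,-49],[60,-99,-208,0,-56],[60,-112,-234,0,-63],[60,-122,-256,0,-70],[60,-122,-256,0,-76],[60,-122,-256,0,-76]]]'

```text
clock: 15.63
tool_pos: [0.4359, -0.1526, 0.1]
eef_rot: [0.015, 1.0, -0.0, 0.001]
wrist_force: [0.2, 0.7, 0.6]
width: 0.0653
grasp_force: 0.0
```

```bash
python3 -c "
from h import *
s=read_state();print(s['tool_pos'],s['width'],s['dq'].round(3))
print(shift((.4372,-.1525,-.006),88.3))"
```

```text
[ 0.43593248 -0.15258719  0.10002143] 0.0653411986879516 [ 0.028  0.013 -0.028  0.006 -0.005  0.211]
(array([ -1.2,   0.2, 106. ]), np.float64(-0.0))
```

Call:
carry_out --targets '[[[60,-1,0,35,0],[60,-1,0,70,0],[60,-1,0,98,0],[60,-1,0,106,0],[60,-1,0,106,0],[255,-1,0,106,0],[255,-1,0,106,0],[255,-1,0,106,0],[255,-1,0,106,0],[255,-1,0,106,0]]]'

```text
clock: 16.47
tool_pos: [0.4387, -0.1522, -0.0053]
eef_rot: [0.017, 1.0, -0.0, 0.001]
wrist_force: [-1.2, 0.8, 8.6]
width: 0.016
grasp_force: 38.8
```

```bash
python3 -c "
from h import *
s=read_state();print(s['tool_pos'],s['width'],s['grasp_force'])
print(shift((.6070,.0094,.1),12.35))"
```

```text
[ 0.43870918 -0.1521774  -0.00526251] 0.01598776394718561 38.838711977005005
(array([-163.1,  167. , -105. ]), np.float64(75.8))
```

Call:
carry_out --targets '[[[255,0,0,-35,0],[255,0,0,-70,7],[255,0,0,-105,14],[255,-23,24,-105,21],[255,-46,48,-105,28],[255,-69,72,-105,35],[255,-92,96,-105,42],[255,-115,120,-105,49],[255,-138,144,-105,56],[255,-163,167,-105,63],[255,-163,167,-105,70],[255,-163,167,-105,76]]]'

```text
clock: 17.47
tool_pos: [0.6075, 0.0113, 0.099]
eef_rot: [0.63, 0.776, 0.001, 0.001]
wrist_force: [-1.1, 0.4, 0.2]
width: 0.0158
grasp_force: 39.4
```

Call:
carry_out --targets '[[[255,0,0,0,0],[255,0,0,0,0],[255,0,0,0,0]]]'

```text
clock: 17.72
tool_pos: [0.6058, 0.0095, 0.0987]
eef_rot: [0.627, 0.779, 0.0, 0.0]
wrist_force: [0.1, 0.1, 0.0]
width: 0.016
grasp_force: 39.4
```

```bash
python3 -c "
from h import *
s=read_state();print(s['tool_pos'],s['width'],s['dq'].round(3))
print(shift((.607,.0094,0.001),12.35))"
```

```text
[0.60581352 0.00949673 0.09871761] 0.015953737771996938 [-0.004  0.001  0.001 -0.001 -0.001  0.011]
(array([-0.3,  1.1, 97.7]), np.float64(-0.1))
```

Call:
carry_out --targets '[[[255,0,1,35,0],[255,0,1,65,0],[255,0,1,90,0],[255,0,1,98,0],[255,0,1,98,0],[255,0,1,98,0],[150,0,1,98,0],[150,0,1,98,0],[150,0,1,98,0],[150,0,1,60,0],[150,0,1,25,0],[150,0,1,-20,0]]]'

```text
clock: 18.72
tool_pos: [0.6057, 0.0099, 0.1152]
eef_rot: [0.628, 0.778, -0.001, -0.001]
wrist_force: [1.4, -0.3, -0.7]
width: 0.035
grasp_force: 0.0
```

```bash
python3 -c "
from h import *
s=read_state();print(s['tool_pos'],s['width'],s['dq'].round(3))
print(shift((.5291,-.3137,.12),80.8))"
```

```text
[0.60569063 0.00989624 0.11523571] 0.03495324181068729 [ 0.002 -0.667 -0.329 -0.     0.966  0.003]
(array([-300.3, -142.9,   -4.5]), np.float64(-68.7))
```

Call:
carry_out --targets '[[[110,-28,-13,-5,-6],[110,-56,-26,-5,-13],[110,-84,-40,-5,-20],[110,-112,-53,-5,-27],[110,-140,-66,-5,-34],[110,-168,-80,-5,-41],[110,-196,-93,-5,-48],[110,-224,-106,-5,-55],[110,-252,-120,-5,-62],[110,-280,-133,-5,-69],[110,-300,-143,-5,-69],[110,-300,-143,-5,-69]]]'

```text
clock: 19.72
tool_pos: [0.5293, -0.3174, 0.1206]
eef_rot: [0.078, 0.997, -0.001, 0.001]
wrist_force: [0.1, 0.5, 0.2]
width: 0.0487
grasp_force: 0.0
```

Call:
carry_out --targets '[[[110,0,0,0,0],[110,0,0,0,0],[110,0,0,0,0]]]'

```text
clock: 19.97
tool_pos: [0.5303, -0.3124, 0.1201]
eef_rot: [0.077, 0.997, 0.0, -0.0]
wrist_force: [0.2, -0.1, -1.2]
width: 0.0489
grasp_force: 0.0
```

```bash
python3 -c "
from h import *
s=read_state();print(s['tool_pos'],s['width'],s['dq'].round(3),s['joint_positions'])
print(shift((.5291,-.3137,.04),80.8))
save('top','t2',(60,130,460,420),2)"
```

```text
[ 0.53028855 -0.3124092   0.12005681] 0.04894225769226299 [ 0.007  0.    -0.001 -0.001 -0.001 -0.004] [-5.34963369e-01  4.35504202e-01  1.73244287e+00  2.81645954e-04
  9.73801037e-01 -1.95145704e+00]
(array([ 1. , -1.5, 80.1]), np.float64(0.4))
```

View pics/t2.png

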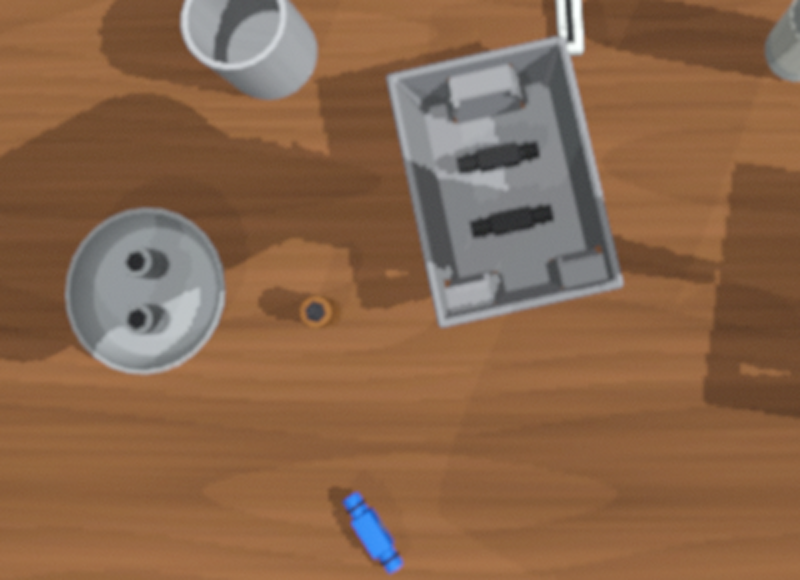

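All four are sorted. The sockets stand at crop (135,262) and (137,318) in the dish, and the connectors lie flat at (498,157) and (512,221) in the lower bin. Next, the grip bin.

Call:
carry_out --targets '[[[110,1,-1,35,0],[110,1,-1,60,0],[110,1,-1,80,0],[110,1,-1,86,0],[110,1,-1,86,0],[110,1,-1,86,0],[255,1,-1,86,0],[255,1,-1,86,0],[255,1,-1,86,0],[255,1,-1,86,0],[255,1,-1,86,0],[255,1,-1,86,0]]]' --squeeze 90

```text
clock: 21.02
tool_pos: [0.5297, -0.3145, 0.0355]
eef_rot: [0.078, 0.997, -0.0, 0.001]
wrist_force: [-1.5, 2.3, 7.5]
width: 0.0103
grasp_force: 87.9
```

```bash
python3 -c "
from h import *
s=read_state();print(s['tool_pos'],s['width'],s['grasp_force'],s['wrist_force'])
M=R.from_quat(s['eef_rot']).as_matrix();print(np.degrees(np.arctan2(M[1,1],M[0,1])))
print(shift((.6344,.0154,.18)))"
```

```text
[ 0.52974247 -0.31447255  0.03545563] 0.010312560709807676 87.89875030517578 [-1.50623043  2.34605557  7.50242919]
81.10841224982053
[ -52.7  342.  -144.6]
```

Call:
carry_out --targets '[[[255,0,0,-10,0],[255,0,0,-25,0],[255,0,0,-50,0],[255,0,0,-80,0],[255,0,0,-110,0],[255,0,0,-140,0],[255,0,0,-155,0],[255,0,0,-155,5],[255,0,0,-155,11],[255,0,0,-155,17],[255,0,0,-155,23],[255,0,0,-155,29]]]'

```text
clock: 22.02
tool_pos: [0.5285, -0.3141, 0.1896]
eef_rot: [0.327, 0.945, -0.0, -0.0]
wrist_force: [0.0, 0.0, -3.2]
width: 0.0102
grasp_force: 88.0
```

Call:
carry_out --targets '[[[255,0,0,0,6],[255,0,0,0,12],[255,0,0,0,18],[255,0,0,0,24],[255,0,0,0,30],[255,0,0,0,36],[255,0,0,0,42],[255,0,0,0,48],[255,0,0,0,54],[255,0,0,0,60],[255,0,0,0,66],[255,0,0,0,72]]]'

```text
clock: 23.02
tool_pos: [0.5285, -0.3141, 0.1895]
eef_rot: [0.82, 0.572, -0.0, -0.0]
wrist_force: [-0.4, -0.3, -3.0]
width: 0.0101
grasp_force: 88.0
```

```bash
python3 -c "
from h import *
s=read_state();print(s['tool_pos'],s['width'],s['grasp_force'],s['joint_positions'].round(2))
M=R.from_quat(s['eef_rot']).as_matrix();print(np.degrees(np.arctan2(M[1,1],M[0,1])))
print(shift((.6344,.0154,.19),-77.65))"
```

```text
[ 0.52853069 -0.31412372  0.18947653] 0.010141620093788078 88.03341865539551 [-0.54  0.36  1.68 -0.    1.11 -0.19]
-20.18170835835151
(array([345.8, -14.3,  -0.5]), np.float64(57.5))
```

Call:
carry_out --targets '[[[255,20,-1,0,4],[255,48,-2,0,9],[255,78,-3,0,14],[255,110,-4,0,19],[255,142,-5,0,25],[255,174,-7,0,31],[255,206,-9,0,37],[255,238,-10,0,43],[255,270,-11,0,48],[255,302,-13,0,53],[255,330,-14,0,57],[255,346,-14,0,57]]]'

```text
clock: 24.02
tool_pos: [0.6338, 0.0188, 0.1895]
eef_rot: [0.994, 0.113, 0.0, -0.0]
wrist_force: [-0.0, 0.2, -3.3]
width: 0.0102
grasp_force: 88.1
```

Call:
carry_out --targets '[[[255,0,0,0,0],[255,0,0,0,0],[255,0,0,0,0],[255,0,0,0,0]]]'

```text
clock: 24.35
tool_pos: [0.633, 0.0146, 0.189]
eef_rot: [0.993, 0.114, -0.0, 0.0]
wrist_force: [-0.4, 0.4, -4.2]
width: 0.0104
grasp_force: 88.2
```

```bash
python3 -c "
from h import *
s=read_state();print(s['tool_pos'],s['width'],s['joint_positions'].round(2))
M=R.from_quat(s['eef_rot']).as_matrix();a=np.arctan2(M[1,1],M[0,1]);print(np.degrees(a))
print(shift((.6344,.0154,.095),-77.65))
im=snapshot('side')[...,::-1].copy()
p=s['tool_pos']; Rm=R.from_euler('z',a-np.pi/2).as_matrix(); z0=p[2]-.0355
P=np.array([(.102,.072,.06),(.102,-.072,.06),(-.102,-.072,.06),(-.102,.072,.06)])@Rm.T+[p[0],p[1],z0]
cv2.polylines(im,[proj('side',P).round().astype('int32')],True,(0,255,255),1)
Rm=R.from_euler('z',.2156).as_matrix()
P=np.array([(.102,.072,.06),(.102,-.072,.06),(-.102,-.072,.06),(-.102,.072,.06)])@Rm.T+[.6344,.0154,0]
cv2.polylines(im,[proj('side',P).round().astype('int32')],True,(0,255,0),1)
cv2.imwrite('pics/s5.png',cv2.resize(im[90:310,180:440],None,fx=2.6,fy=2.6,interpolation=cv2.INTER_CUBIC))
"
```

```text
[0.63302318 0.01463845 0.18901116] 0.010366525907085101 [ 0.02  0.39  1.64 -0.    1.12  1.36]
-76.8923026530682
(array([ 1.6, -0.5, 94. ]), np.float64(0.8))
```

View pics/s5.png

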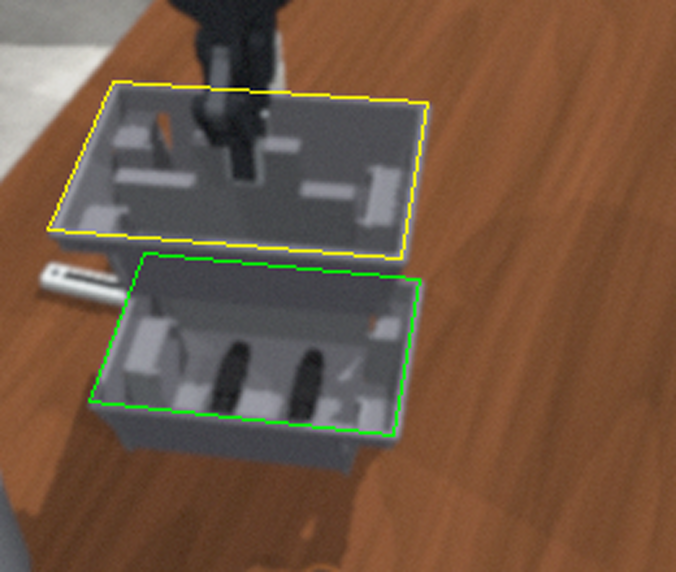

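The carried bin matches its outline, about 1.5 px to the right of it at crop (428,105). The two-recess end is over the lower bin's one-recess end, as it should be. I'll correct by about 1 mm and lower it.

Call:
carry_out --targets '[[[255,1,0,0,1],[255,2.5,-0.5,20,1],[255,2.5,-0.5,40,1],[255,2.5,-0.5,55,1],[255,2.5,-0.5,68,1],[255,2.5,-0.5,78,1],[255,2.5,-0.5,86,1],[255,2.5,-0.5,92,1],[255,2.5,-0.5,97,1],[255,2.5,-0.5,100,1],[255,2.5,-0.5,102,1],[255,2.5,-0.5,102,1]]]'

```text
clock: 25.4
tool_pos: [0.6358, 0.017, 0.0869]
eef_rot: [0.994, 0.106, 0.0, 0.0]
wrist_force: [0.1, -0.1, -2.5]
width: 0.0098
grasp_force: 88.1
```

```bash
python3 -c "
from h import *
s=read_state();print(s['tool_pos'],s['width'],s['wrist_force'],s['wrist_torque'])
print(shift((.6344,.0154,.0795),-77.65))"
```

```text
[0.63584911 0.01697948 0.08691872] 0.00980786390355717 [ 0.10156847 -0.05630674 -2.48774516] [ 0.01312623  0.02026457 -0.0091531 ]
(array([-1.7,  1.2,  7.4]), np.float64(-0.2))
```

Call:
carry_out --targets '[[[255,-0.5,1,1,0],[255,-0.5,1,2,0],[255,-0.5,1,3,0],[255,-0.5,1,4,0],[255,-0.5,1,5,0],[255,-0.5,1,6,0],[255,-0.5,1,6,0],[255,-0.5,1,6,0]]]'

```text
clock: 26.07
tool_pos: [0.6354, 0.0159, 0.0809]
eef_rot: [0.994, 0.106, -0.0, -0.0]
wrist_force: [-0.9, -0.5, -2.7]
width: 0.0102
grasp_force: 88.2
```

```bash
python3 -c "
from h import *
s=read_state();print(s['tool_pos'],s['width'],s['wrist_force'],s['wrist_torque'])
print(shift((.6344,.0154,.0795),-77.65))"
```

```text
[0.63542876 0.01590764 0.08086462] 0.010152094064825817 [-0.9204869  -0.46665582 -2.70911078] [0.01901677 0.00940152 0.0180755 ]
(array([-1.1,  0.3,  1.4]), np.float64(-0.2))
```

No contact yet. I'll lower the last bit.

Call:
carry_out --targets '[[[255,0,0,0.5,0],[255,0,0,1,0],[255,0,0,1.5,0],[255,0,0,1.5,0],[255,0,0,1.5,0]]]'

```text
clock: 26.48
tool_pos: [0.6356, 0.0159, 0.0796]
eef_rot: [0.994, 0.106, 0.0, 0.0]
wrist_force: [0.0, 0.7, -1.7]
width: 0.0103
grasp_force: 88.6
```

Call:
carry_out --targets '[[[255,0,0,0.5,0],[255,0,0,1,0],[255,0,0,1,0],[255,0,0,1,0]]]'

```text
clock: 26.82
tool_pos: [0.6357, 0.0159, 0.0795]
eef_rot: [0.994, 0.106, 0.0, 0.0]
wrist_force: [-2.3, 1.0, 6.8]
width: 0.01
grasp_force: 90.0
```

```bash
python3 -c "
from h import *
s=read_state();print(s['tool_pos'],s['width'],s['wrist_force'],s['wrist_torque'])
im=snapshot('side')[...,::-1].copy()
Rm=R.from_euler('z',.2156).as_matrix()
P=np.array([(.102,.072,.104),(.102,-.072,.104),(-.102,-.072,.104),(-.102,.072,.104)])@Rm.T+[.6344,.0154,0]
cv2.polylines(im,[proj('side',P).round().astype('int32')],True,(0,255,0),1)
cv2.imwrite('pics/s6.png',cv2.resize(im[110:310,180:400],None,fx=2.8,fy=2.8,interpolation=cv2.INTER_CUBIC))
"
```

```text
[0.6357256  0.01589448 0.07945625] 0.010020567107125096 [-2.32044556  0.95427682  6.80136587] [ 0.03220045  0.65346566 -0.01655583]
```

View pics/s6.png

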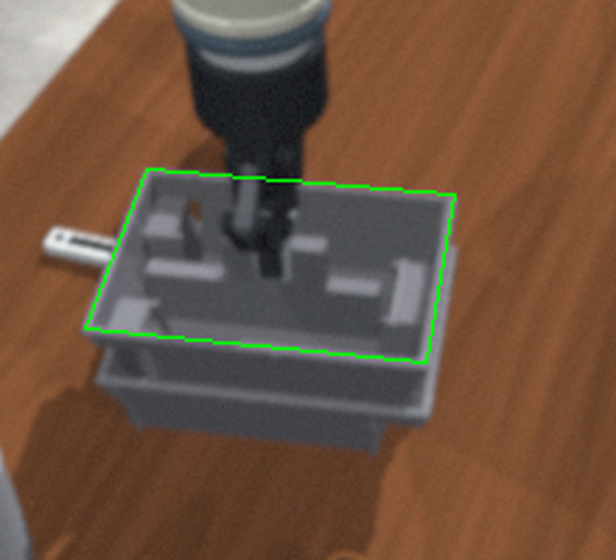

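The bin made contact at the expected 44 mm, and its rim lies on the predicted outline, corners at crop (148,170), (455,195), (427,362) and (88,328). Release and retreat.

Call:
carry_out --targets '[[[200,0,0,0,0],[150,0,0,0,0],[150,0,0,0,0],[150,0,0,0,0],[150,0,0,0,0],[150,0,0,-20,0],[150,0,0,-50,0],[150,0,0,-90,0],[150,0,0,-130,0],[150,0,0,-150,0]]]'

```text
clock: 27.7
tool_pos: [0.6373, 0.0159, 0.2335]
eef_rot: [0.994, 0.106, 0.003, 0.0]
wrist_force: [1.0, 0.4, 0.4]
width: 0.0352
grasp_force: 0.0
```

Call:
carry_out --targets '[[[150,-40,0,0,0],[150,-80,0,0,0],[150,-120,20,0,0],[150,-160,60,0,0],[150,-190,90,0,0],[150,-220,130,0,0],[150,-220,170,0,0],[150,-220,210,0,0],[150,-220,250,0,0],[150,-220,290,0,0],[150,-220,300,0,0],[150,-220,300,0,0]]]'

```text
clock: 28.7
tool_pos: [0.4841, -0.3286, 0.2284]
eef_rot: [0.995, 0.104, 0.0, 0.001]
wrist_force: [0.1, 0.4, 0.3]
width: 0.035
grasp_force: 0.0
```

```bash
python3 -c "
from h import *
im=snapshot('side')[...,::-1].copy();tp=snapshot('top')[...,::-1].copy()
Rm=R.from_euler('z',.2156).as_matrix()
P=np.array([(.102,.072,.104),(.102,-.072,.104),(-.102,-.072,.104),(-.102,.072,.104)])@Rm.T+[.6344,.0154,0]
for n,i in(('side',im),('top',tp)): cv2.polylines(i,[proj(n,P).round().astype('int32')],True,(0,255,0),1)
f=lambda a:cv2.resize(a,None,fx=2,fy=2,interpolation=cv2.INTER_CUBIC)
cv2.imwrite('pics/end.png',np.hstack([f(im[150:300,190:390]),f(tp[135:285,200:400])]))
"
```

```text
(no output)
```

View pics/end.png

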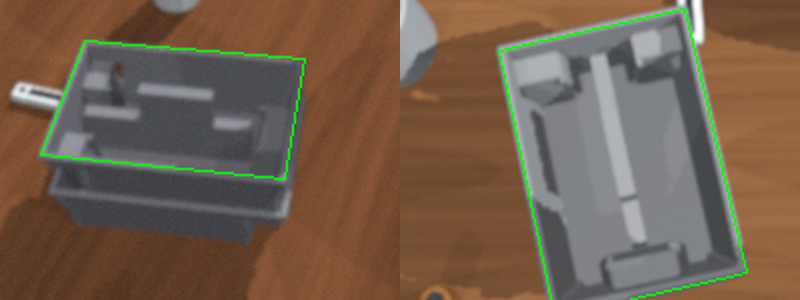

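Both views show the grip bin level on the ledges, with its rim on the predicted outline: side corners (85,42) and (303,60), top corners (500,48) and (745,270). Two recesses sit at the far end and one at the near end, so it is turned half a turn. The arm is clear, so I'm handing in.

Call:
carry_out --targets '[[[150,0,0,0,0],[150,0,0,0,0],[150,0,0,0,0],[150,0,0,0,0]]]'

```text
clock: 29.13
tool_pos: [0.4835, -0.3227, 0.2287]
eef_rot: [0.994, 0.106, 0.0, 0.0]
wrist_force: [-0.4, 0.2, 0.6]
width: 0.0351
grasp_force: 0.0
```

```bash
python3 -c "
from bench import *
print(close_job())"
```

```text
the job is handed in; nothing more can be done
None
```

The job is handed in after about 29 s of robot time: both connectors are in the lower bin, both sockets are in the dish, and the grip bin sits level on the ledges, turned half a turn; the verdict was not shown.

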